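# Drive the locating pin with the spring striker

### The job

A locating pin is standing proud of the aluminum template in the spring striker. Swing the striker's arm back by its upright knob until the sear catches and holds it there by itself, let go and take the gripper off the striker, then press the trigger button down so that the arm flies back and its one blow drives the pin fully home. Let the blow do the driving: do not push the pin in, and do not let the arm strike before it has been caught.

Things in the scene. Friction and masses are not known exactly. Their poses are not given: they have to be found in the camera images.
- striker: Spring striker, fixed: gray plate 220 (x) by 270 (y) by 8 mm; origin under its centre, x roughly away from the robot, y left. Flat steel arm, top 62 mm above the cart, turns level about an upright pivot at x 75, y 0 mm. Left: dark iron block, upright template (top 86 mm), bright spring clip (99 mm), all 40 mm or more from the knob. Right: trigger and ramped sear tooth, 44 mm high, under the arm's path.
- hammer (a joint): Arm angle, rad, counter-clockwise from above. 0 = struck: from the pivot towards the robot, 0.56 rad left of the striker's -x. Grows as the knob goes right. Sear clicks up and holds at 1.12 (0.56 right of -x); hard stop 1.18. Starts 0.10 to 0.15, resting on the proud pin. A spring pulls towards 0: 3 N at the knob at first, 7 N cocked, about 2 N more on the sear's ramp, from 0.8 to 1.0.
- knob (a point): Upright round dark steel knob near the arm's end, 18 mm diameter, 62 to 107 mm above the cart top; this point is on its axis at 87 mm. It moves with the arm on a circle of 160 mm radius about the pivot.
- trigger_top (a point): Centre of the flat top of the trigger: a round dark steel button 34 mm across on the striker's right, 54 mm above the cart top, at x 50, y -92 mm of the striker. Goes straight down 13 mm against a spring (4 N, rising to 7 N at the bottom) and comes back up; the cocked arm is released at 6 to 11 mm.
- pin (a joint): How far (m) the bright steel locating pin has been driven: 0 to 0.003 at the start (head 11 to 14 mm proud of the template), 0.014 fully home, head on the template. Head 16 mm across, level, 56 mm above the cart top, between the arm's copper face and the template. Takes 12 N to slide and stays put; the resting arm does not move it.

How it is judged:
By the outcome, as a careful person would: the job done as asked, in the order asked, and still so for the second after the job is handed in, with the robot touching nothing.
It also fails if it takes over 40 s, if anything falls off the work surface, if the arm or the gripper's body presses on something with over 40 N, if the wrist force passes 120 N, or if a joint passes its speed limit or range.

### The arm

A 6-joint arm with a two-finger parallel gripper is mounted at the origin on the work surface. World frame = base frame: x ahead of the robot, y to its left, z up, the work surface at z = 0. Lengths are in m, angles in degrees, forces in N, time in s.
With the tool pointing down it reaches from about 0.3 to 0.75 m from the base axis. Payload 8.5 kg.
Tool frame: the origin (TCP) lies on the centre line of the jaws, within the pads' length; the fingertips stand 19 mm ahead of it and the grasp point (between the pads) is the TCP; z points along the fingers, x is the direction in which the jaws open and shut, and the axes are right-handed (so a half turn about z gives the same grasp; the last joint's range is limited). The gripper opens to 85 mm and grips with 20 to 120 N. Pads are 22 mm wide; open, the fingers measure 114 mm over their backs; the gripper's body (76 mm by 85 mm) begins 54 mm behind the grasp point. The pads swing forward as they close: fully open they stand 13 mm farther back than shut.
Start: joints at [62.149, 21.807, 74.336, -0, 83.858, -12.336], TCP at [0.147, 0.53, 0.25] pointing down, gripper open.
Joint ranges: [-178.18, 178.18], [-50.72, 133.34], [12.68, 142.11], [-81.47, 261.47], [9.98, 163.14], [-165.26, 165.26]. Speed limits (degrees/s): [136.94, 136.94, 180, 180, 180, 180].

### API

Orientations are given as a 3x3 rotation matrix whose columns are the frame's x, y, z axes.
In Python, from rig import env, cams, order gives the robot as it stands.
- The arm moves only by the tool step_arm, never from a script. Its argument "steps" is a list of rows, each an object with "xyz": the shift along the tool's x, y, z normalised to -1 to 1, where 1 is 0.04 m, a list of three; "turn": the turn, a rotation vector about the tool's x, y, z normalised to -1 to 1, where 1 is 0.08 rad, a list of three; "gripper": the gripper command: -1 is shut, 1 is fully open, values between are in proportion. A call has 1 to 20 rows; each row shifts and turns the commanded pose from where the row before left it, along the tool's axes as they then stand; what a row does not reach is not made up. A row lasts 1/12 s, in which the tool goes at most 41.7 mm and 7.16 degrees, less where a joint would pass 70% of its speed; a pose out of reach is approached as far as the arm can. A call with a number of a shift or a turn outside -1 to 1 is refused whole. A call with a gripper value outside its range is refused whole. The fingers move at their own pace and stop on an object; "squeeze" is the grip in N (left out, the last holds). Time passes only in rows, so rows that do not move let the fingers close. It gives the time, the measured TCP pose, the force and the opening at its end, in the units of the state.
- env.observe(): the state, without advancing time (a new reading comes with each control period).
- cams.get_image(name): name is "scene" or "top"; returns (picture, depth): 384x512x3 uint8, red, green, blue; 384x512 float32, m along the optical axis (not along the pixel's ray), 0 where there is no reading.
- cams.camera_info(name): a dict with "fx", "fy", "cx", "cy" (pixels), "extrinsics" (4x4, takes a point from camera to world coordinates). Camera axes: x right, y down, z forward; pixel columns grow to the right and rows downward; lengths in m; the calibration is good to about 2 mm. A picture is of the moment at which its call begins. camera_info takes no time and is no camera call.
- order.close_job(): hands the job in, once; it reports no verdict.
The state is a dict: "time_s": time; "q": joint angles; "qvel": joint speeds; "joint_efforts": joint torques, N m; "position": TCP position; "tool_rot": TCP orientation; "ft_force": force on the tool from outside, world axes, zero at the start; "wrist_torque": the same for the moment, N m; "grip_width": finger opening in m.
Only numpy, scipy, OpenCV 4.12 (cv2) and the standard library are available. Lean on these libraries where they do the work, as an engineer would, in place of code of your own. Each camera call takes 0.05 s, during which the arm holds its last target. There are 200 camera calls.

## Working session

There is one attempt and no reset: what is moved stays moved. The work goes in short steps, Python scripts to look and compute and a tool call to move; the robot and the scene stay as the last step left them, time stands still between calls to the robot, and variables do not carry over. Pictures are saved under pics/ and viewed, about 8 in all and at most 12, crops included, and the job is handed in when it is done.

Besides the shell and the picture viewer there is one more tool, called after "Call:" as name(argument=value, ...), one argument or row to a line, values as JSON. step_arm: Moves the arm, as the interface text tells. Scaled input: -1 to 1 covers 0.04 m each way for a shift and 0.08 rad each way for a turn. Its arguments: {"type":"object","properties":{"steps":{"type":"array"},"squeeze":{"type":"number"}},"required":["steps"]}

```bash
mkdir -p pics; ls
cat > h.py <<'E'
import numpy as np, cv2
from rig import env, cams, order
def snap(n,f):
    p,d=cams.get_image(n); cv2.imwrite(f'pics/{f}.png',cv2.cvtColor(p,cv2.COLOR_RGB2BGR)); np.save(f'pics/{f}.npy',d); return p,d
def w(n,d,u,v):
    c=cams.camera_info(n); z=np.median(d[v-1:v+2,u-1:u+2])
    return (c['extrinsics']@[(u-c['cx'])/c['fx']*z,(v-c['cy'])/c['fy']*z,z,1])[:3]
def onplane(n,u,v,h):
    c=cams.camera_info(n);E=c['extrinsics'];r=E[:3,:3]@[(u-c['cx'])/c['fx'],(v-c['cy'])/c['fy'],1]
    return E[:3,3]+r*(h-E[2,3])/r[2]
E
python3 - <<'E'
from h import *
for n in('scene','top'):
    snap(n,n+'1'); print(n,cams.camera_info(n))
s=env.observe();print(s['time_s'],s['position'],s['tool_rot'],s['grip_width'])
a=cv2.imread('pics/top1.png');b=cv2.imread('pics/scene1.png')
cv2.imwrite('pics/both.png',np.vstack([cv2.resize(a,(400,300)),cv2.resize(b,(400,300))]))
E
```

```text
pics
scene {'fx': 352.49232458608253, 'fy': 352.49232458608253, 'cx': 253.59578361999047, 'cy': 192.6403399042126, 'extrinsics': array([[ 0.62267115,  0.49638924, -0.60487879,  0.97752323],
       [ 0.78226053, -0.3764371 ,  0.49635025, -0.30247978],
       [ 0.0186841 , -0.78223579, -0.62270224,  0.4852366 ],
       [ 0.        ,  0.        ,  0.        ,  1.        ]])}
top {'fx': 382.18315562627424, 'fy': 382.18315562627424, 'cx': 257.2400964741096, 'cy': 188.01381797849987, 'extrinsics': array([[-0.02803425, -0.98801223,  0.1518088 ,  0.48045181],
       [-0.99931041,  0.02400181, -0.02833061,  0.02412263],
       [ 0.02434731, -0.15249834, -0.98800378,  0.73124997],
       [ 0.        ,  0.        ,  0.        ,  1.        ]])}
0.1 [0.14701132 0.52973235 0.24978717] [[ 2.67479337e-01  9.63563398e-01 -6.17958864e-04]
 [ 9.63562729e-01 -2.67479901e-01 -1.16999904e-03]
 [-1.29265983e-03 -2.82491562e-04 -9.99999125e-01]] 0.08537503819416946
```

View pics/top1.png

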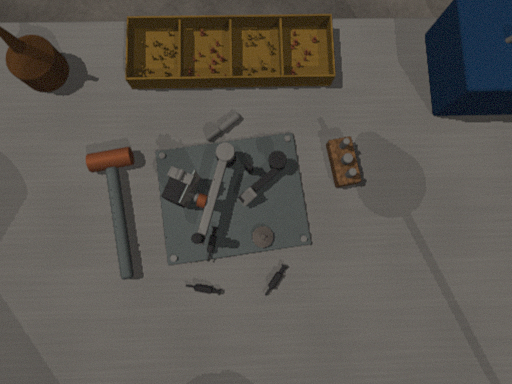

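View pics/scene1.png

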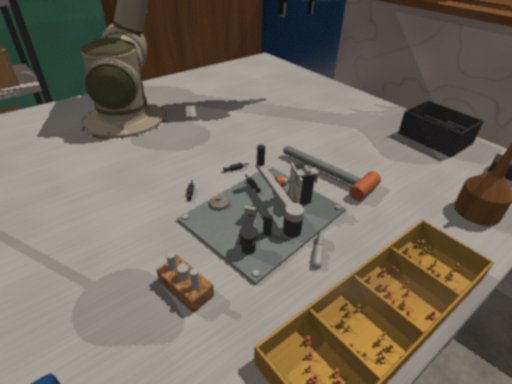

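Run:
```python
from h import *
a=cv2.imread('pics/top1.png')[120:275,145:325]
cv2.imwrite('pics/crop1.png',cv2.resize(a,None,fx=4,fy=3.8,interpolation=cv2.INTER_CUBIC)[:, :720])
```

```text
(no output)
```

View pics/crop1.png

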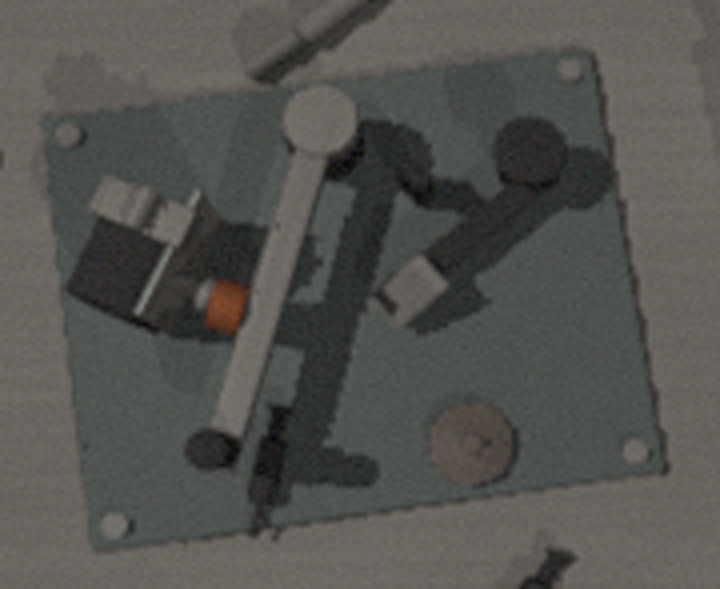

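Run:
```python
from h import *
d=np.load('pics/top1.npy')
f=lambda x,y:(145+x/4-.4,120+y/3.8-.4)
def fit(img,loc):
    c1=img-img.mean(0);c2=loc-loc.mean(0)
    th=np.arctan2((c2[:,0]*c1[:,1]-c2[:,1]*c1[:,0]).sum(),(c2*c1).sum())
    R=np.array([[np.cos(th),-np.sin(th)],[np.sin(th),np.cos(th)]]);t=img.mean(0)-R@loc.mean(0)
    return th,R,t,img-(loc@R.T+t)
cor=[(43,115),(590,48),(95,552),(665,475)]
P=np.array([onplane('top',*f(*c),.008)[:2] for c in cor])
th,R,t,res=fit(P,np.array([(.11,.135),(.11,-.135),(-.11,.135),(-.11,-.135)]))
print(np.degrees(th),t,res*1000)
def L(x,y):return R@[x,y]+t
for n,c,h in[('pivot',(320,121),.07),('knob',(213,450),.107),('trig',(531,152),.054),('plate',(550,300),0),('table',(30,400),0),('armmid',(270,270),.062),('tooth',(415,288),.044)]:
    u,v=f(*c);q=w('top',d,round(u),round(v));o=onplane('top',u,v,h);print(n,q.round(4),o.round(4),'local',(R.T@(o[:2]-t)).round(4))
piv=L(.075,0);print('pivot',piv,'trig',L(.05,-.092))
for a in(0,.1,.125,.15,1.12,1.18):
    al=th+np.pi-.56+a;print(a,(piv+.16*np.array([np.cos(al),np.sin(al)])).round(4))
```

```text
6.565859535059724 [0.57630661 0.05182639] [[ 0.78430259 -0.32550374]
 [-0.29111297  1.5177887 ]
 [ 0.37727271 -1.72781933]
 [-0.87046233  0.53553436]]
pivot [0.6508 0.0607 0.0663] [0.6491 0.0612 0.07  ] local [0.0734 0.001 ]
knob [0.4971 0.1041 0.1071] [0.497  0.1044 0.107 ] local [-0.0727  0.0613]
trig [ 0.6351 -0.0326  0.0543] [ 0.6358 -0.0333  0.054 ] local [ 0.0494 -0.0914]
plate [ 0.5692 -0.0433  0.0084] [ 0.5711 -0.0443  0.    ] local [-0.0162 -0.0949]
table [ 0.5268  0.2048 -0.0007] [0.527  0.2044 0.    ] local [-0.0315  0.1572]
armmid [0.5798 0.0849 0.0625] [0.5805 0.0848 0.062 ] local [0.0079 0.0322]
tooth [0.5742 0.0215 0.0399] [0.5729 0.0209 0.044 ] local [-0.0069 -0.0303]
pivot [0.65081469 0.06040229] trig [ 0.63649843 -0.03385292]
0 [0.5064 0.1293]
0.1 [0.5003 0.1146]
0.125 [0.499  0.1108]
0.15 [0.4977 0.107 ]
1.12 [ 0.5259 -0.0395]
1.18 [ 0.5321 -0.0468]
```

Call:
step_arm(
  steps=[
    {"xyz": [-0.493, 0.704, 0], "turn": [0, 0, 0], "gripper": 0},
    {"xyz": [-0.493, 0.704, 0], "turn": [0, 0, 0], "gripper": 0},
    {"xyz": [-0.493, 0.704, 0], "turn": [0, 0, 0], "gripper": 0},
    {"xyz": [-0.493, 0.704, 0], "turn": [0, 0, 0], "gripper": 0},
    {"xyz": [-0.493, 0.704, 0], "turn": [0, 0, 0], "gripper": 0},
    {"xyz": [-0.493, 0.704, 0], "turn": [0, 0, 0], "gripper": 0},
    {"xyz": [-0.493, 0.704, 0], "turn": [0, 0, 0], "gripper": 0},
    {"xyz": [-0.493, 0.704, 0], "turn": [0, 0, 0], "gripper": 0},
    {"xyz": [-0.493, 0.704, 0], "turn": [0, 0, 0], "gripper": 0},
    {"xyz": [-0.493, 0.704, 0], "turn": [0, 0, 0], "gripper": 0},
    {"xyz": [-0.493, 0.704, 0], "turn": [0, 0, 0], "gripper": 0},
    {"xyz": [-0.493, 0.704, 0], "turn": [0, 0, 0], "gripper": 0},
    {"xyz": [-0.493, 0.704, 0], "turn": [0, 0, 0], "gripper": 0},
    {"xyz": [-0.493, 0.704, 0], "turn": [0, 0, 0], "gripper": 0},
    {"xyz": [-0.493, 0.704, 0], "turn": [0, 0, 0], "gripper": 0},
    {"xyz": [-0.493, 0.704, 0], "turn": [0, 0, 0], "gripper": 0},
    {"xyz": [0, 0, 0], "turn": [0, 0, 0], "gripper": 0},
    {"xyz": [0, 0, 0], "turn": [0, 0, 0], "gripper": 0},
  ],
  squeeze=30,
)

```text
time_s: 1.6
position: [0.4974, 0.1042, 0.2496]
tool_rot: [[0.27, 0.963, -0.001], [0.963, -0.27, 0.0], [-0.0, -0.001, -1.0]]
ft_force: [0.0, 1.1, -0.7]
grip_width: 0.0429
```

Call:
step_arm(
  steps=[
    {"xyz": [0, 0, 0.7], "turn": [0, 0, 0], "gripper": 0},
    {"xyz": [0, 0, 0.7], "turn": [0, 0, 0], "gripper": 0},
    {"xyz": [0, 0, 0.7], "turn": [0, 0, 0], "gripper": 0},
    {"xyz": [0, 0, 0.7], "turn": [0, 0, 0], "gripper": 0},
    {"xyz": [0, 0, 0], "turn": [0, 0, 0], "gripper": 0},
    {"xyz": [0, 0, 0], "turn": [0, 0, 0], "gripper": 0},
  ],
)

```text
time_s: 2.1
position: [0.4961, 0.1061, 0.1382]
tool_rot: [[0.267, 0.964, -0.002], [0.964, -0.267, 0.0], [-0.001, -0.002, -1.0]]
ft_force: [-0.2, 0.7, 1.0]
grip_width: 0.0427
```

Run:
```python
from h import *
snap('scene','s2')
a=cv2.imread('pics/s2.png')[90:270,150:390]
cv2.imwrite('pics/s2c.png',cv2.resize(a,None,fx=3,fy=3,interpolation=cv2.INTER_CUBIC))
```

```text
(no output)
```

View pics/s2c.png

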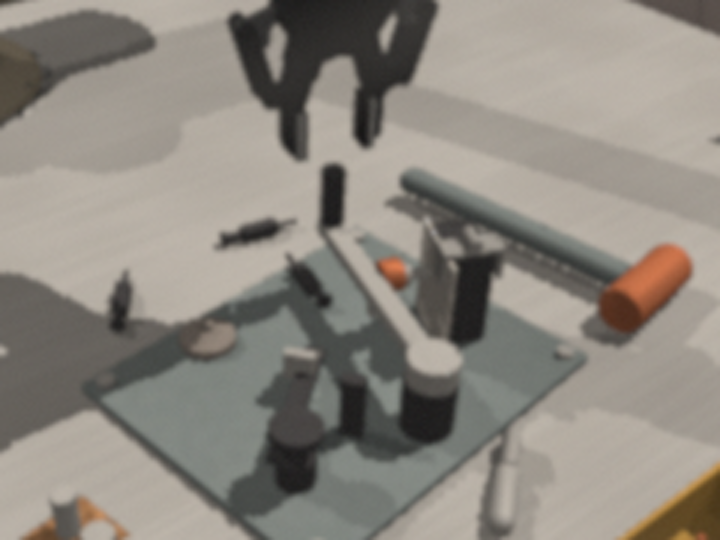

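The open jaws (tips at 295 and 370, 145) are centred over the knob (333, 168). I'll go down and grip.

Call:
step_arm(
  steps=[
    {"xyz": [0, 0, 0.4], "turn": [0, 0, 0], "gripper": 0},
    {"xyz": [0, 0, 0.4], "turn": [0, 0, 0], "gripper": 0},
    {"xyz": [0, 0, 0.4], "turn": [0, 0, 0], "gripper": 0},
    {"xyz": [0, 0, 0], "turn": [0, 0, 0], "gripper": 0},
    {"xyz": [0, 0, 0], "turn": [0, 0, 0], "gripper": -0.3},
    {"xyz": [0, 0, 0], "turn": [0, 0, 0], "gripper": -0.5},
    {"xyz": [0, 0, 0], "turn": [0, 0, 0], "gripper": -0.6},
    {"xyz": [0, 0, 0], "turn": [0, 0, 0], "gripper": -0.8},
    {"xyz": [0, 0, 0], "turn": [0, 0, 0], "gripper": -0.8},
    {"xyz": [0, 0, 0], "turn": [0, 0, 0], "gripper": -0.8},
    {"xyz": [0, 0, 0], "turn": [0, 0, 0], "gripper": -0.8},
  ],
)

```text
time_s: 3.07
position: [0.4977, 0.1058, 0.0922]
tool_rot: [[0.267, 0.964, 0.004], [0.964, -0.267, 0.001], [0.002, 0.003, -1.0]]
ft_force: [-1.2, 3.2, 7.6]
grip_width: 0.0172
```

Call:
step_arm(
  steps=[
    {"xyz": [-0.16, 0.0004, 0], "turn": [0, 0, -0.5], "gripper": -0.8},
    {"xyz": [-0.16, 0.0004, 0], "turn": [0, 0, -0.5], "gripper": -0.8},
    {"xyz": [-0.16, 0.0004, 0], "turn": [0, 0, -0.5], "gripper": -0.8},
    {"xyz": [-0.16, 0.0004, 0], "turn": [0, 0, -0.5], "gripper": -0.8},
    {"xyz": [-0.16, 0.0004, 0], "turn": [0, 0, -0.5], "gripper": -0.8},
    {"xyz": [-0.16, 0.0004, 0], "turn": [0, 0, -0.5], "gripper": -0.8},
    {"xyz": [-0.16, 0.0004, 0], "turn": [0, 0, -0.5], "gripper": -0.8},
    {"xyz": [-0.16, 0.0004, 0], "turn": [0, 0, -0.5], "gripper": -0.8},
    {"xyz": [-0.16, 0.0004, 0], "turn": [0, 0, -0.5], "gripper": -0.8},
    {"xyz": [-0.16, 0.0004, 0], "turn": [0, 0, -0.5], "gripper": -0.8},
    {"xyz": [0, 0, 0], "turn": [0, 0, 0], "gripper": -0.8},
    {"xyz": [0, 0, 0], "turn": [0, 0, 0], "gripper": -0.8},
  ],
)

```text
time_s: 4.07
position: [0.4929, 0.0422, 0.0922]
tool_rot: [[-0.128, 0.992, 0.005], [0.992, 0.128, 0.0], [-0.0, 0.005, -1.0]]
ft_force: [3.1, 4.4, 6.1]
grip_width: 0.0171
```

Call:
step_arm(
  steps=[
    {"xyz": [-0.16, 0.0005, 0], "turn": [0, 0, -0.5], "gripper": -0.8},
    {"xyz": [-0.16, 0.0005, 0], "turn": [0, 0, -0.5], "gripper": -0.8},
    {"xyz": [-0.16, 0.0005, 0], "turn": [0, 0, -0.5], "gripper": -0.8},
    {"xyz": [-0.16, 0.0005, 0], "turn": [0, 0, -0.5], "gripper": -0.8},
    {"xyz": [-0.16, 0.0005, 0], "turn": [0, 0, -0.5], "gripper": -0.8},
    {"xyz": [-0.16, 0.0005, 0], "turn": [0, 0, -0.5], "gripper": -0.8},
    {"xyz": [-0.16, 0.0005, 0], "turn": [0, 0, -0.5], "gripper": -0.8},
    {"xyz": [-0.16, 0.0005, 0], "turn": [0, 0, -0.5], "gripper": -0.8},
    {"xyz": [-0.16, 0.0005, 0], "turn": [0, 0, -0.5], "gripper": -0.8},
    {"xyz": [-0.16, 0.0005, 0], "turn": [0, 0, -0.5], "gripper": -0.8},
    {"xyz": [-0.16, 0.0005, 0], "turn": [0, 0, -0.5], "gripper": -0.8},
    {"xyz": [-0.16, 0.0005, 0], "turn": [0, 0, -0.5], "gripper": -0.8},
    {"xyz": [-0.16, 0.0005, 0], "turn": [0, 0, -0.5], "gripper": -0.8},
    {"xyz": [-0.16, 0.0005, 0], "turn": [0, 0, -0.5], "gripper": -0.8},
    {"xyz": [0, 0, 0], "turn": [0, 0, 0], "gripper": -0.8},
    {"xyz": [0, 0, 0], "turn": [0, 0, 0], "gripper": -0.8},
  ],
)

```text
time_s: 5.4
position: [0.5272, -0.0382, 0.0922]
tool_rot: [[-0.635, 0.772, 0.006], [0.772, 0.635, 0.002], [-0.002, 0.006, -1.0]]
ft_force: [6.8, 14.1, 4.4]
grip_width: 0.0172
```

Call:
step_arm(
  steps=[
    {"xyz": [-0.06, 0.012, 0], "turn": [0, 0, -0.19], "gripper": -0.8},
    {"xyz": [-0.06, 0.012, 0], "turn": [0, 0, -0.19], "gripper": -0.8},
    {"xyz": [0, 0, 0], "turn": [0, 0, 0], "gripper": -0.8},
    {"xyz": [0, 0, 0], "turn": [0, 0, 0], "gripper": -0.8},
  ],
)

```text
time_s: 5.73
position: [0.53, -0.0415, 0.0921]
tool_rot: [[-0.659, 0.752, 0.004], [0.752, 0.659, 0.002], [-0.001, 0.004, -1.0]]
ft_force: [3.1, 9.4, 7.7]
grip_width: 0.0169
```

Call:
step_arm(
  steps=[
    {"xyz": [0.04, 0, 0], "turn": [0, 0, 0.12], "gripper": -0.8},
    {"xyz": [0.04, 0, 0], "turn": [0, 0, 0.12], "gripper": -0.8},
    {"xyz": [0.04, 0, 0], "turn": [0, 0, 0.12], "gripper": -0.8},
    {"xyz": [0.04, 0, 0], "turn": [0, 0, 0.12], "gripper": -0.8},
    {"xyz": [0, 0, 0], "turn": [0, 0, 0], "gripper": -0.8},
    {"xyz": [0, 0, 0], "turn": [0, 0, 0], "gripper": -0.8},
  ],
)

```text
time_s: 6.23
position: [0.5264, -0.0371, 0.0922]
tool_rot: [[-0.629, 0.777, 0.005], [0.777, 0.629, 0.001], [-0.003, 0.005, -1.0]]
ft_force: [4.4, 6.9, 4.9]
grip_width: 0.0169
```

Call:
step_arm(
  steps=[
    {"xyz": [0.04, 0, 0], "turn": [0, 0, 0.12], "gripper": -0.8},
    {"xyz": [0.02, 0, 0], "turn": [0, 0, 0.08], "gripper": -0.8},
    {"xyz": [0, 0, 0], "turn": [0, 0, 0], "gripper": -0.8},
    {"xyz": [0, 0, 0], "turn": [0, 0, 0], "gripper": -0.8},
  ],
)

```text
time_s: 6.57
position: [0.5257, -0.0362, 0.0922]
tool_rot: [[-0.617, 0.787, 0.007], [0.787, 0.617, -0.001], [-0.005, 0.005, -1.0]]
ft_force: [7.7, 2.4, 2.0]
grip_width: 0.0171
```

The tangential force reversed and the knob stopped following, so the sear has caught. Next: open and rise straight up.

Call:
step_arm(
  steps=[
    {"xyz": [0, 0, 0], "turn": [0, 0, 0], "gripper": -0.5},
    {"xyz": [0, 0, 0], "turn": [0, 0, 0], "gripper": -0.3},
    {"xyz": [0, 0, 0], "turn": [0, 0, 0], "gripper": 0},
    {"xyz": [0, 0, 0], "turn": [0, 0, 0], "gripper": 0},
    {"xyz": [0, 0, 0], "turn": [0, 0, 0], "gripper": 0},
    {"xyz": [0, 0, 0], "turn": [0, 0, 0], "gripper": 0},
    {"xyz": [0, 0, -0.4], "turn": [0, 0, 0], "gripper": 0},
    {"xyz": [0, 0, -0.6], "turn": [0, 0, 0], "gripper": 0},
    {"xyz": [0, 0, -0.7], "turn": [0, 0, 0], "gripper": 0},
    {"xyz": [0, 0, -0.7], "turn": [0, 0, 0], "gripper": 0},
    {"xyz": [0, 0, -0.5], "turn": [0, 0, 0], "gripper": 0},
    {"xyz": [0, 0, 0], "turn": [0, 0, 0], "gripper": -1},
    {"xyz": [0, 0, 0], "turn": [0, 0, 0], "gripper": -1},
  ],
)

```text
time_s: 7.65
position: [0.5233, -0.036, 0.207]
tool_rot: [[-0.617, 0.787, 0.002], [0.787, 0.617, -0.001], [-0.002, 0.001, -1.0]]
ft_force: [0.2, 0.3, -1.0]
grip_width: 0.0196
```

Run:
```python
from h import *
snap('scene','s3')
a=cv2.imread('pics/s3.png')[90:270,150:390]
cv2.imwrite('pics/s3c.png',cv2.resize(a,None,fx=3,fy=3,interpolation=cv2.INTER_CUBIC))
```

```text
(no output)
```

View pics/s3c.png

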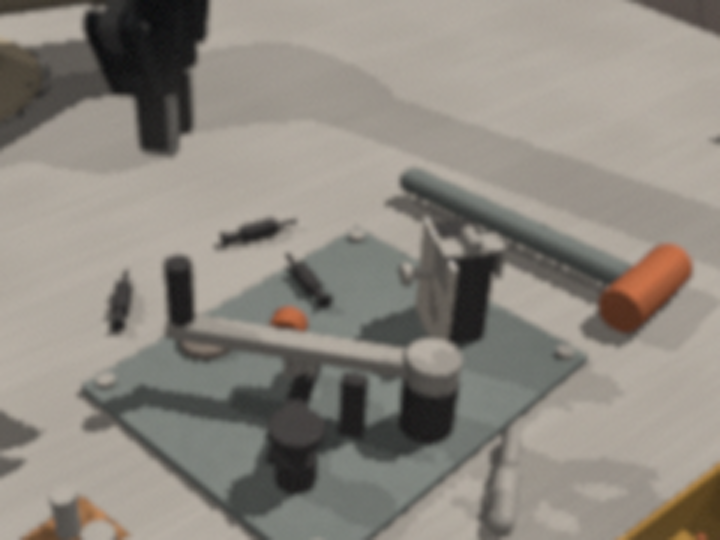

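The arm is cocked and holding by itself: knob at (180, 290), pin still proud at (407, 272), gripper clear. Moving over the trigger.

Call:
step_arm(
  steps=[
    {"xyz": [-0.424, 0.566, 0], "turn": [0, 0, 0], "gripper": -1},
    {"xyz": [-0.424, 0.566, 0], "turn": [0, 0, 0], "gripper": -1},
    {"xyz": [-0.424, 0.566, 0], "turn": [0, 0, 0], "gripper": -1},
    {"xyz": [-0.424, 0.566, 0], "turn": [0, 0, 0], "gripper": -1},
    {"xyz": [0, 0, 0], "turn": [0, 0, 0], "gripper": -1},
    {"xyz": [0, 0, 0.7], "turn": [0, 0, 0], "gripper": -1},
    {"xyz": [0, 0, 0.7], "turn": [0, 0, 0], "gripper": -1},
    {"xyz": [0, 0, 0.7], "turn": [0, 0, 0], "gripper": -1},
    {"xyz": [0, 0, 0.6], "turn": [0, 0, 0], "gripper": -1},
    {"xyz": [0, 0, 0], "turn": [0, 0, 0], "gripper": -1},
    {"xyz": [0, 0, 0], "turn": [0, 0, 0], "gripper": -1},
    {"xyz": [0, 0, 0], "turn": [0, 0, 0], "gripper": -1},
  ],
)

```text
time_s: 8.7
position: [0.6367, -0.0336, 0.0994]
tool_rot: [[-0.617, 0.787, 0.001], [0.787, 0.617, -0.0], [-0.001, 0.001, -1.0]]
ft_force: [0.8, 0.1, 1.5]
grip_width: 0.0001
```

Run:
```python
from h import *
snap('scene','s4')
a=cv2.imread('pics/s4.png')[90:270,150:390]
cv2.imwrite('pics/s4c.png',cv2.resize(a,None,fx=3,fy=3,interpolation=cv2.INTER_CUBIC))
```

```text
(no output)
```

View pics/s4c.png

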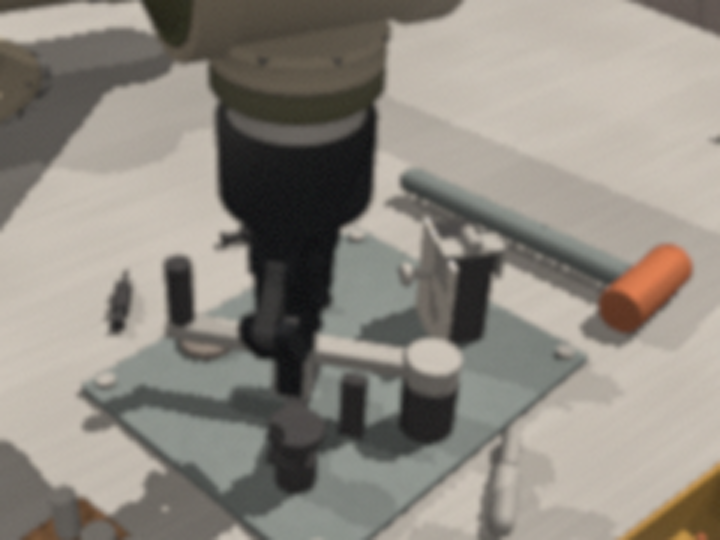

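Call:
step_arm(
  steps=[
    {"xyz": [0, 0, 0.2], "turn": [0, 0, 0], "gripper": -1},
    {"xyz": [0, 0, 0.2], "turn": [0, 0, 0], "gripper": -1},
    {"xyz": [0, 0, 0.2], "turn": [0, 0, 0], "gripper": -1},
    {"xyz": [0, 0, 0.1], "turn": [0, 0, 0], "gripper": -1},
    {"xyz": [0, 0, 0.1], "turn": [0, 0, 0], "gripper": -1},
    {"xyz": [0, 0, 0.1], "turn": [0, 0, 0], "gripper": -1},
    {"xyz": [0, 0, 0.05], "turn": [0, 0, 0], "gripper": -1},
    {"xyz": [0, 0, 0], "turn": [0, 0, 0], "gripper": -1},
    {"xyz": [0, 0, 0], "turn": [0, 0, 0], "gripper": -1},
  ],
)

```text
time_s: 9.5
position: [0.6366, -0.0336, 0.0606]
tool_rot: [[-0.617, 0.787, 0.001], [0.787, 0.617, -0.0], [-0.001, 0.0, -1.0]]
ft_force: [-1.4, -0.6, 5.4]
grip_width: 0.0
```

Run:
```python
from h import *
snap('scene','s5')
a=cv2.imread('pics/s5.png')[90:270,150:390]
cv2.imwrite('pics/s5c.png',cv2.resize(a,None,fx=3,fy=3,interpolation=cv2.INTER_CUBIC))
```

```text
(no output)
```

View pics/s5c.png

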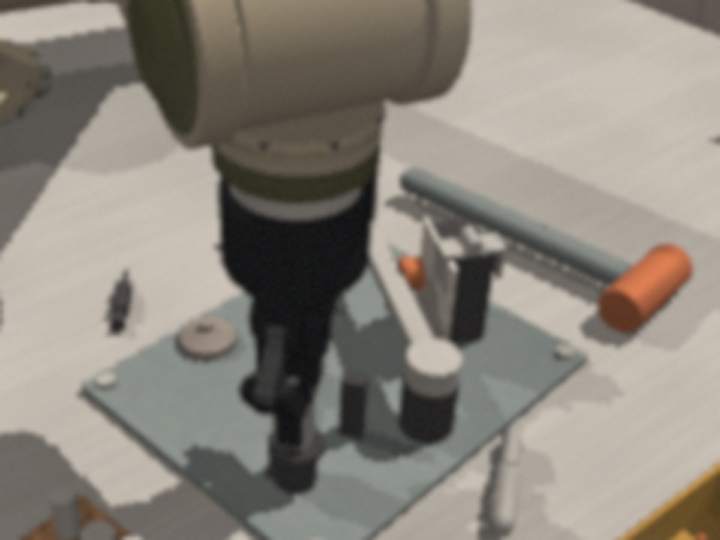

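The arm has flown back: its copper face at (412, 270) is up against the template. I'll raise the gripper clear and check the angle from the top camera.

Call:
step_arm(
  steps=[
    {"xyz": [0, 0, -0.3], "turn": [0, 0, 0], "gripper": -1},
    {"xyz": [0, 0, -0.7], "turn": [0, 0, 0], "gripper": -1},
    {"xyz": [0, 0, -0.8], "turn": [0, 0, 0], "gripper": -1},
    {"xyz": [0, 0, -0.8], "turn": [0, 0, 0], "gripper": -1},
    {"xyz": [0, 0, -0.8], "turn": [0, 0, 0], "gripper": -1},
    {"xyz": [0.7, -0.6, 0], "turn": [0, 0, 0], "gripper": -1},
    {"xyz": [0.7, -0.6, 0], "turn": [0, 0, 0], "gripper": -1},
    {"xyz": [0.2, -0.9, 0], "turn": [0, 0, 0], "gripper": -1},
    {"xyz": [-0.6, -0.7, 0], "turn": [0, 0, 0], "gripper": -1},
    {"xyz": [-0.6, -0.7, 0], "turn": [0, 0, 0], "gripper": -1},
    {"xyz": [-0.6, -0.7, 0], "turn": [0, 0, 0], "gripper": -1},
    {"xyz": [-0.6, -0.7, 0], "turn": [0, 0, 0], "gripper": -1},
    {"xyz": [-0.6, -0.7, 0], "turn": [0, 0, 0], "gripper": -1},
    {"xyz": [0, 0, 0], "turn": [0, 0, 0], "gripper": -1},
    {"xyz": [0, 0, 0], "turn": [0, 0, 0], "gripper": -1},
  ],
)

```text
time_s: 10.8
position: [0.4941, -0.2173, 0.1957]
tool_rot: [[-0.615, 0.789, -0.001], [0.789, 0.615, 0.001], [0.001, -0.0, -1.0]]
ft_force: [-0.1, 0.4, -0.1]
grip_width: -0.0002
```

Run:
```python
from h import *
snap('top','t6')
a=cv2.imread('pics/t6.png')[120:275,145:325]
cv2.imwrite('pics/t6c.png',cv2.resize(a,None,fx=4,fy=3.8,interpolation=cv2.INTER_CUBIC))
```

```text
(no output)
```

View pics/t6c.png

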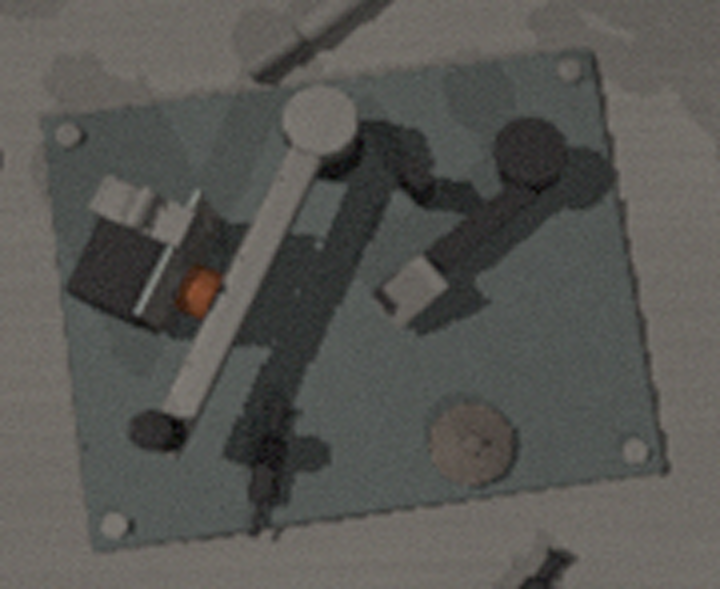

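Run:
```python
from h import *
o=onplane('top',145+158/4-.4,120+430/3.8-.4,.107);d=o[:2]-[.6508,.0604]
print('angle',np.arctan2(d[1],d[0])-(np.radians(6.566)+np.pi-.56),np.hypot(*d))
s=env.observe();print(s['ft_force'],s['time_s'])
print(order.close_job())
```

```text
angle 0.01693978252096251 0.15909086918904286
[-0.43910541  0.91761237 -0.10378697] 10.85
the job is handed in; nothing more can be done
None
```

The job is handed in, and as far as the cameras show, the single blow drove the pin home. I never touched the pin, and everything took about 11 s of the 40 s allowed.

- **Cocking:** I gripped the knob and swung the arm round to about 1.15 rad. Easing back, the sear took the load near 1.11 rad. After I let go and lifted off, a picture showed the arm holding by itself with the pin still proud.
- **Striking:** I pressed the trigger about 12 mm with the closed fingertips. The arm flew back, and I moved the gripper well clear.
- **Last checks:** The top camera gives an arm angle of about 0.017 rad, against about 0.16 before. That matches 0 (struck) within error, because the same measurement read slightly high at the start (expected 0.10 to 0.15). The copper face looks to be up against the template. The pin's depth was inferred from the arm's position, not measured directly.
- **Forces:** The wrist force was about zero at hand-in. The highest reading I saw was about 16 N, mostly the grip pulling sideways on the knob because my arc was slightly off its circle.

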